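# Put the washed filter panel back into the plume extractor and latch it

### The job

The filter panel has been washed and stands on the worktop: put it back in the plume extractor by lowering it, tab up and under control, into the slot in the extractor's top until it sits fully home on the slot floor. Then close the swing latch: bring the steel arm round by its black knob, right up to its stop, so that it lies across the end of the filter and keeps it from riding up. Leave the other things where they are.

Things in the scene. Friction and masses are not known exactly. Their poses are not given: they have to be found in the camera images.
- filter: Filter panel, grey frame with white pleats on both faces, standing on its long edge: 120 mm long (y), 24 thick (x), 96 high without the tab (z up); the lowest 6 mm is 1.5 mm narrower all round. Grey pull tab on the middle of the top edge: 60 mm long, 12 thick, from 96 to 126 high. Origin: centre of the underside. 0.16 kg. Faces are alike: either way round will do.
- extractor: Plume extractor, a white box with a louvred grille in its front: 144 mm deep (x), 196 wide (y), deck 100 mm above the worktop. Fixed. Origin: centre of the underside; -x points out of the grille, roughly to the robot. The filter slot runs along its y, in a black flared frame near the front of the deck.
- slot_mouth (a point): Centre of the slot's mouth, level with the top of the black frame (107 mm up), axes as the extractor's. The slot is 27 mm wide (x), 124 long (y), straight walls; above the deck its mouth flares at 45 degrees by 7 mm on every side, to 41 x 138 mm. Frame outside: 48 x 145 mm.
- slot_floor (a point): Centre of the slot's floor, 14 mm above the worktop and 93 mm below slot_mouth; the filter's origin lies here when it is home, and its frame then stands 3 mm above the black frame.
- latch_pivot (a point): Pivot of the swing latch, beyond the right-hand end of the slot (92 mm to -y of its centre, extractor axes), at the underside of the latch arm, 113 mm up; vertical axis. The arm is a flat steel bar 18 mm wide, 7 thick, reaching 52 mm from the pivot; it passes 3 mm above a filter that is home.
- latch_knob (a point): Middle of the grip of the black thumb knob on the latch arm: 16 mm in diameter, 42 mm from the pivot, from 120 to 148 mm above the worktop; this point is at 136 mm. It does not turn on the arm.
- latch (a joint): Angle of the swing latch: 0 = closed against its stop, arm along the extractor's +y over the end of the slot; grows as it swings back away from the grille (clockwise seen from above) to 1.75 rad; at 1.57 the arm points along the extractor's +x. Starts open and stays where it is left.
- electrode_0: Bystander: round electrode head, disc 65 mm in diameter with a stem, 46 mm high. Origin: centre of the underside.
- electrode_2: Bystander: round electrode head, disc 45 mm in diameter with a stem, 46 mm high. Origin: centre of the underside.
- timer: Bystander: small white timer with a blue knob, 62 x 62 x 36 mm. Origin: centre of the underside.
- cream_tube: Bystander: white tube with a blue cap, lying, 134 mm long, 49 mm wide, 32 mm high. Origin: centre of the underside.
- thermometer: Bystander: white digital thermometer, lying, 148 mm long, 20 mm wide, 14 mm high. Origin: centre of the underside.

How it is judged:
By the outcome, as a careful person would: the job done as asked, in the order asked, and still so for the second after the job is handed in, with the robot touching nothing.
It also fails if it takes over 64 s, if anything falls off the work surface, if the arm or the gripper's body presses on something with over 40 N, if the wrist force passes 120 N, or if a joint passes its speed limit or range.

### The arm

A 7-joint arm with a two-finger parallel gripper is mounted at the origin on a cart in front of the work surface, level with it; the furniture and walls round the work are solid. World frame = base frame: x ahead of the robot, y to its left, z up, the work surface at z = 0. Lengths are in mm, angles in rad, forces in N, time in s.
With the tool pointing down it reaches from about 400 to 875 mm from the base axis. Payload 4.4 kg.
Tool frame: the origin (TCP) lies at the very end of the fingers, on their centre line; the grasp point (between the pads) lies 19 mm behind it; y points along the fingers, x is the direction in which the jaws open and shut, and the axes are right-handed (so a half turn about y gives the same grasp; the last joint's range is limited). The gripper opens to 85 mm and grips with 20 to 120 N. Pads are 22 mm wide; open, the fingers measure 114 mm over their backs; the gripper's body (76 mm by 85 mm) begins 54 mm behind the grasp point. The pads swing forward as they close: fully open they stand 13 mm farther back than shut.
Start: joints at [-1.324, 0.628, 0.038, 1.517, -0.027, 0.996, -0.02], TCP at [199.997, 618.481, 231.313] pointing down, gripper open.
Joint ranges: [-3.06, 3.06], [-0.37, 2.12], [-1.25, 1.32], [0.18, 2.47], [-1.1, 4.24], [0.23, 1.98], [-2.94, 2.94]. Speed limits (rad/s): [2.57, 2.57, 3.14, 3.14, 3.14, 3.14, 3.14].

### API

Orientations are given as [roll, pitch, yaw] about the fixed x, y, z axes, in that order (R = Rz(yaw) Ry(pitch) Rx(roll)).
In Python, from cell import readout, eyes, finish_job gives the robot as it stands. The module is installed in compiled form; this text tells all that it offers.
- The arm moves only by the tool apply_moves, never from a script. Its argument "commands" is a list that holds one entry, the list of rows, each a list of 6 numbers: the shift along the tool's x, y, z in units of 0.04 m (1.0 is 0.04 m), then the turn, a rotation vector about the tool's x, y, z in units of 5 degrees (1.0 is 5 degrees). A call has 1 to 8 rows; each row shifts and turns the pose as measured when the row begins, along the tool's axes as they then stand; what a row does not reach is not made up. A row lasts 1/12 s, in which the tool goes at most 41.7 mm and 7.16 degrees, less where a joint would pass 70% of its speed; a pose out of reach is approached as far as the arm can. A call with a number of a shift or a turn outside -1 to 1 is refused whole. A call with a gripper value outside its range is refused whole. "claw" is the finger opening in mm, from 0 to 85.4, set as the call begins (left out, the last holds). The fingers move at their own pace and stop on an object; the grip force is fixed at half the most. Time passes only in rows, so rows that do not move let the fingers close. It gives the time, the measured TCP pose, the force and the opening at its end, in the units of the state.
- readout.read_state(): the state, without advancing time (a new reading comes with each control period).
- eyes.get_image(name): name is "scene" or "top"; returns a dict with "image" (480x640x3 uint8, red, green, blue), "mtx" (3x3 intrinsics, pixels), "k1" (the pictures are not rectified: a ray, as slopes to the right and down, at radius r is drawn at 1 + k1 r^2 times it, then the intrinsics apply), "rvec" (rotation vector, rad) and "tvec" (3), from world to camera coordinates, as OpenCV has them. Camera axes: x right, y down, z forward; pixel columns grow to the right and rows downward; lengths in mm; the calibration is good to about 2 mm. A picture is of the moment at which its call begins. There is no depth.
- finish_job(): hands the job in, once; it reports no verdict.
The state is a dict: "clock": time; "qpos": joint angles; "qd": joint speeds; "tau": joint torques, N m; "eef_pos": TCP position; "tool_rot": TCP orientation; "force": force on the tool from outside, world axes, zero at the start; "torque": the same for the moment, N m; "width": finger opening in mm.
Only numpy, scipy, OpenCV 4.12 (cv2) and the standard library are available. Lean on these libraries where they do the work, as an engineer would, in place of code of your own. Each camera call takes 0.05 s, during which the arm holds its last target. There are 200 camera calls.

## Working session

There is one attempt and no reset: what is moved stays moved. The work goes in short steps, Python scripts to look and compute and a tool call to move; the robot and the scene stay as the last step left them, time stands still between calls to the robot, and variables do not carry over. Pictures are saved under pics/ and viewed, about 8 in all and at most 12, crops included, and the job is handed in when it is done.

Besides the shell and the picture viewer there is one more tool, called after "Request:" as name(argument=value, ...), one argument or row to a line, values as JSON. apply_moves: Moves the arm, as the interface text tells. Shifts and turns lie within -1 to 1; 1 stands for 0.04 m of shift or 5 degrees of turn. Its arguments: {"type":"object","properties":{"commands":{"type":"array"},"claw":{"type":"number"}},"required":["commands"]}

```bash
mkdir -p pics; cat > h.py <<'E'
import numpy as np,cv2
from cell import readout,eyes,finish_job
def snap(n,f):
    d=eyes.get_image(n); cv2.imwrite(f'pics/{f}.png',d['image'][:,:,::-1])
    np.savez(f'pics/{f}.npz',**{k:np.array(v) for k,v in d.items()}); return d
def load(f): return dict(np.load(f'pics/{f}.npz'))
def ray(d,uv):
    uv=np.atleast_2d(np.array(uv,float)); K=d['mtx']
    p=np.c_[(uv[:,0]-K[0,2])/K[0,0],(uv[:,1]-K[1,2])/K[1,1]]
    q=p.copy()
    for _ in range(20): q=p/(1+d['k1']*(q**2).sum(1,keepdims=True))
    R=cv2.Rodrigues(np.array(d['rvec'],float))[0]; t=np.array(d['tvec'],float).ravel()
    return -R.T@t,(np.c_[q,np.ones(len(q))])@R
def plane(d,uv,z):
    c,r=ray(d,uv); return c+r*((z-c[2])/r[:,2])[:,None]
def tri(d1,a,d2,b):
    c1,r1=ray(d1,a);c2,r2=ray(d2,b);r1=r1[0];r2=r2[0]
    s=np.linalg.lstsq(np.c_[r1,-r2],c2-c1,rcond=None)[0]
    p,q=c1+s[0]*r1,c2+s[1]*r2
    return (p+q)/2,np.linalg.norm(p-q)
def proj(d,P):
    R=cv2.Rodrigues(np.array(d['rvec'],float))[0]
    X=np.atleast_2d(P)@R.T+np.array(d['tvec'],float).ravel(); q=X[:,:2]/X[:,2:]
    q=q*(1+d['k1']*(q**2).sum(1,keepdims=True)); K=d['mtx']
    return np.c_[q[:,0]*K[0,0]+K[0,2],q[:,1]*K[1,1]+K[1,2]]
E
python3 - <<'E'
from h import *
np.set_printoptions(precision=3,suppress=True)
for n in('scene','top'):
    d=snap(n,n+'0'); c,r=ray(d,[[320,240]]); print(n,c,r,d['mtx'].tolist(),d['k1'])
print(readout.read_state())
E
```

```text
scene [ -14.697 -503.444  491.405] [[ 0.592  0.684 -0.426]] [[468.90650158693563, 0.0, 325.8818438336272], [0.0, 468.90650158693563, 245.60012629782577], [0.0, 0.0, 1.0]] -0.09737121910118812
top [ 387.135   79.635 1106.899] [[ 0.115  0.001 -0.993]] [[535.906174883092, 0.0, 320.61269061821076], [0.0, 535.906174883092, 244.33885371250295], [0.0, 0.0, 1.0]] 0.0010532698059597066
{'clock': 0.1, 'qpos': array([-1.324,  0.629,  0.038,  1.518, -0.027,  0.996, -0.02 ]), 'qd': array([ 0.   , -0.004, -0.002, -0.003, -0.   ,  0.001, -0.001]), 'tau': array([  0.003, -56.452,   1.23 , -19.397,   0.011,   0.005,   0.   ]), 'eef_pos': array([199.835, 617.926, 230.48 ]), 'tool_rot': array([-1.571,  0.002,  1.258]), 'force': array([0.53 , 0.182, 0.161]), 'torque': array([-0.012, -0.   ,  0.008]), 'width': 85.81859141882498}
```

View pics/scene0.png

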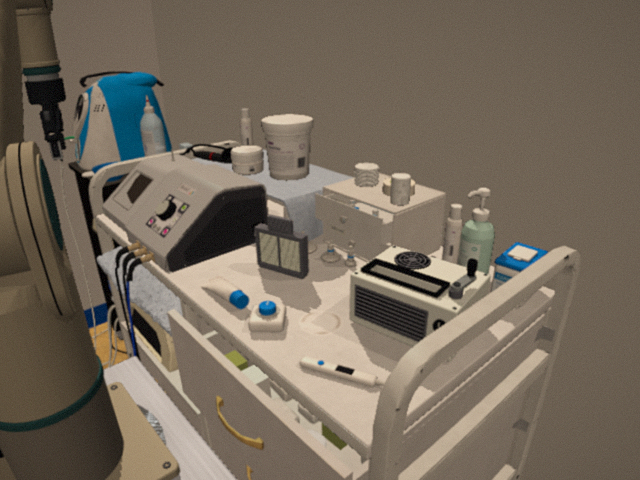

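View pics/top0.png

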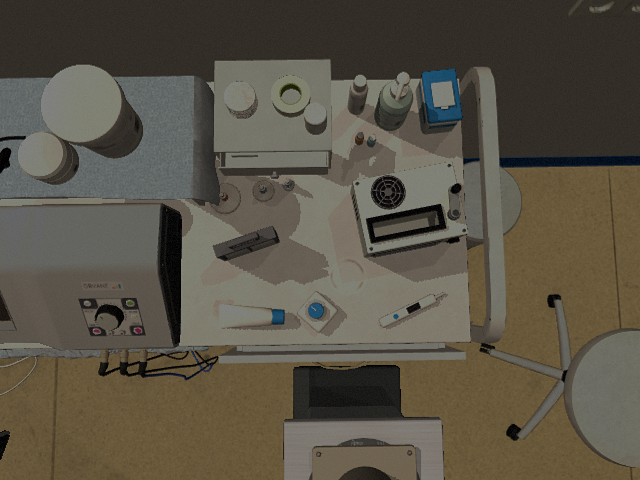

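The scene view shows the filter at (282,250), the extractor at (410,300) and the open latch knob at (472,268). The top view shows the filter at (247,243), the slot at (407,223) and the latch at (455,200). Next I'll view enlarged crops.

```bash
python3 - <<'E'
import cv2,numpy as np
t=cv2.imread('pics/top0.png');s=cv2.imread('pics/scene0.png')
a=cv2.resize(t[215:270,200:290],(400,244),interpolation=cv2.INTER_CUBIC)
b=cv2.resize(t[155:265,345:475],(0,0),fx=4,fy=4,interpolation=cv2.INTER_CUBIC)[:,:]
c=cv2.resize(s[210:285,245:320],(300,300),interpolation=cv2.INTER_CUBIC)
e=cv2.resize(s[235:345,340:500],(0,0),fx=3,fy=3,interpolation=cv2.INTER_CUBIC)
# one sheet 800x600: b at 3x
b=cv2.resize(t[155:265,345:475],(390,330),interpolation=cv2.INTER_CUBIC)
e=cv2.resize(s[235:335,345:495],(400,267),interpolation=cv2.INTER_CUBIC)
o=np.zeros((600,800,3),np.uint8);o[:244,:400]=a;o[:300,450:750]=c;o[260:590,:390]=b;o[310:577,400:800]=e
o=np.clip(o.astype(float)*1.4,0,255).astype(np.uint8)
cv2.imwrite('pics/z1.png',o)
E
```

```text
(no output)
```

View pics/z1.png

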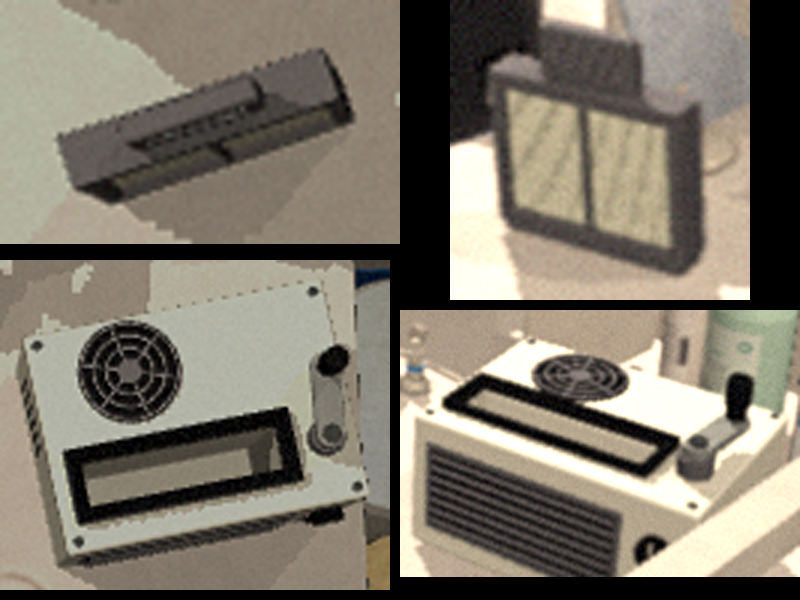

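The crops show the tab top (crop 126,125 to 262,100), the filter's top face, the frame and the latch pivot (328,438), with the knob top at (333,360). Now I'll turn these into positions.

```bash
python3 - <<'E'
from h import *
np.set_printoptions(precision=1,suppress=True)
T=load('top0');S=load('scene0');g=T['image'].max(2).astype(np.uint8)
m=np.zeros_like(g);m[200:245,362:450]=(g[200:245,362:450]<38)
m=m.astype(np.uint8);cs=cv2.findContours(m,cv2.RETR_EXTERNAL,cv2.CHAIN_APPROX_NONE)[0]
c=max(cs,key=cv2.contourArea);P=plane(T,c[:,0],107)[:,:2].astype(np.float32)
r=cv2.minAreaRect(P);print('frame',r,cv2.boxPoints(r).tolist())
# hole (mouth inner contour ~ slot)
h=cv2.findContours(m,cv2.RETR_CCOMP,cv2.CHAIN_APPROX_NONE);
for cc,hh in zip(h[0],h[1][0]):
    if hh[3]>=0 and cv2.contourArea(cc)>100: print('hole@100',cv2.minAreaRect(plane(T,cc[:,0],100)[:,:2].astype(np.float32)))
def tp(l,z): return plane(T,[[200+(x)/4.444-.4,215+y/4.436-.4] for x,y in l],z)
print('tab@126',tp([(126,125),(255,78),(262,100),(135,145)],126))
print('top@96',tp([(58,135),(322,48),(340,100),(75,185)],96))
def tp2(l,z): return plane(T,[[345+x/3-.3,155+(y-260)/3-.3] for x,y in l],z)
print('pivot@120',tp2([(328,438)],122),'knob@148',tp2([(333,360)],148))
for a,b in [((268,215.5),(227.9,242.7)),((292.5,220.5),(257,232)),]:
    print(tri(S,[a],T,[b]))
print('scene tab bottom/top pix at z126',plane(S,[(268,215.5),(292.5,220.5)],126))
E
```

```text
frame ((532.0457153320312, -80.91080474853516), (47.27775573730469, 143.9652557373047), 10.500290870666504) [[495.6845397949219, -14.441559791564941], [521.9208374023438, -155.99598693847656], [568.4068603515625, -147.3800506591797], [542.1705932617188, -5.82562255859375]]
hole@100 ((532.2839965820312, -81.18815612792969), (31.476520538330078, 128.97146606445312), 10.507951736450195)
tab@126 [[497.6 250.5 126. ]
 [516.5 197.  126. ]
 [507.3 194.1 126. ]
 [489.2 246.8 126. ]]
top@96 [[497.2 284.8  96. ]
 [533.  171.8  96. ]
 [510.4 164.3  96. ]
 [475.6 277.4  96. ]]
pivot@120 [[ 545.6 -168.9  122. ]] knob@148 [[ 589.2 -167.3  148. ]]
(array([497.5, 251.7, 122.6]), np.float64(1.678352692502633))
(array([517.8, 197.1, 122.3]), np.float64(1.0068521599721294))
scene tab bottom/top pix at z126 [[492.1 245.2 126. ]
 [512.9 189.8 126. ]]
```

```bash
cat >> h.py <<'E'
from scipy.spatial.transform import Rotation as Ro
def go(pos,yaw_deg):
    s=readout.read_state(); R=Ro.from_euler('xyz',s['tool_rot']); d=R.inv().apply(np.array(pos)-s['eef_pos'])/40
    Rt=Ro.from_euler('xyz',[-90,0,yaw_deg],degrees=True); rv=np.degrees((R.inv()*Rt).as_rotvec())/5
    d2=Rt.inv().apply(np.array(pos)-s['eef_pos'])/40
    print('t',round(s['clock'],2),'pos',s['eef_pos'].round(1),'rpy',np.degrees(s['tool_rot']).round(1),'F',s['force'].round(1),'w',round(s['width'],1))
    print('shift units, present axes',d.round(2),' target axes',d2.round(2),' turn',rv.round(2))
E
python3 - <<'E'
from h import *
np.set_printoptions(precision=1,suppress=True)
T=load('top0');S=load('scene0')
for n,a,b in [('rail near',(390,362),(489,339)),('rail far',(575,250),(482,69)),('device back right top',(266,187),(162,207)),('boxtop right near',(375,211),(331,153))]:
    print(n,tri(S,[a],T,[b]))
go([503,223,300],17.7)
print(readout.read_state()['qpos'])
E
```

```text
rail near (array([ 321.3, -226.1,  129.1]), np.float64(15.130223711939612))
rail far (array([ 834.2, -242.2,  108.6]), np.float64(8.65386548050309))
device back right top (array([567.6, 366.2, 140.1]), np.float64(9.544196897628648))
boxtop right near (array([645.7,  68.7, 149.4]), np.float64(30.637834564684507))
t 0.1 pos [199.8 617.9 230.5] rpy [-90.    0.1  72.1] F [0.5 0.2 0.2] w 85.8
shift units, present axes [ -7.1  -1.7 -10.2]  target axes [  4.2  -1.7 -11.7]  turn [ 0.  10.9 -0. ]
[-1.3  0.6  0.   1.5 -0.   1.  -0. ]
```

Request:
apply_moves(
  commands=[
    [[0,-0.5,0,0,1,0],[0,-0.5,0,0,1,0],[0,-0.5,0,0,1,0],[0,-0.5,0,0,1,0],[0,0,0,0,1,0],[0,0,0,0,1,0],[0,0,0,0,1,0],[0,0,0,0,1,0]],
  ],
)

```text
clock: 0.77
eef_pos: [199.1, 615.3, 309.5]
tool_rot: [-1.578, 0.01, 0.528]
force: [-0.6, 0.3, 0.6]
width: 85.2
```

Request:
apply_moves(
  commands=[
    [[0,0,0,0,1,0],[0,0,0,0,1,0],[0,0,0,0,0.5,0],[0.35,0,-0.9,0,0,0],[0.35,0,-0.9,0,0,0],[0.35,0,-0.9,0,0,0],[0.35,0,-0.9,0,0,0],[0.35,0,-0.9,0,0,0]],
  ],
)

```text
clock: 1.43
eef_pos: [311.0, 466.3, 304.2]
tool_rot: [-1.581, 0.016, 0.316]
force: [0.4, -0.5, 0.3]
width: 85.8
```

```bash
python3 - <<'E'
from h import *
go([503,223,200],17.7)
E
```

```text
t 1.43 pos [311.  466.3 304.2] rpy [-90.6   0.9  18.1] F [ 0.4 -0.5  0.3] w 85.8
shift units, present axes [ 2.71  2.63 -7.25]  target axes [ 2.72  2.6  -7.25]  turn [ 0.12  0.08 -0.19]
```

Request:
apply_moves(
  commands=[
    [[0.34,0,-0.9,0.1,0,-0.1],[0.34,0,-0.9,0,0,-0.1],[0.34,0,-0.9,0,0,0],[0.34,0,-0.9,0,0,0],[0.34,0.3,-0.9,0,0,0],[0.34,0.3,-0.9,0,0,0],[0.34,0.5,-0.9,0,0,0],[0.34,0.5,-0.9,0,0,0]],
  ],
)

```text
clock: 2.1
eef_pos: [508.1, 219.0, 244.3]
tool_rot: [-1.57, -0.008, 0.318]
force: [0.4, 1.1, 0.4]
width: 85.2
```

```bash
python3 - <<'E'
from h import *
go([503,223,101],17.7)
E
```

```text
t 2.1 pos [508.1 219.  244.3] rpy [-90.   -0.4  18.2] F [0.4 1.1 0.4] w 85.2
shift units, present axes [-0.12  3.58  0.13]  target axes [-0.09  3.58  0.13]  turn [-0.    0.11  0.09]
```

Request:
apply_moves(
  commands=[
    [[-0.1,0.2,0.1,0,0.1,0.1],[0,0.6,0,0,0,0],[0,0.6,0,0,0,0],[0,0.6,0,0,0,0],[0,0.2,0,0,0,0],[0,0,0,0,0,0]],
  ],
)

```text
clock: 2.6
eef_pos: [507.6, 206.7, 149.1]
tool_rot: [-1.579, 0.006, 0.287]
force: [-1.1, 0.6, -0.2]
width: 85.6
```

```bash
python3 - <<'E'
from h import *
go([503,223,101],17.7)
T=snap('top','top1');S=snap('scene','scene1')
a=cv2.resize(T['image'][195:285,190:300],(0,0),fx=4.4,fy=4.4,interpolation=cv2.INTER_CUBIC)[:,:,::-1]
b=cv2.resize(S['image'][140:290,220:320],(0,0),fx=3,fy=3,interpolation=cv2.INTER_CUBIC)[:,:,::-1]
o=np.zeros((450,790,3),np.uint8);o[:a.shape[0],:a.shape[1]]=a[:450];o[:450,490:790]=b
cv2.imwrite('pics/z2.png',cv2.convertScaleAbs(o,alpha=1.3))
E
```

```text
t 2.6 pos [507.6 206.7 149.1] rpy [-90.5   0.3  16.4] F [-1.1  0.6 -0.2] w 85.6
shift units, present axes [0.01 1.2  0.43]  target axes [0.02 1.2  0.42]  turn [ 0.09 -0.25 -0.07]
```

View pics/z2.png

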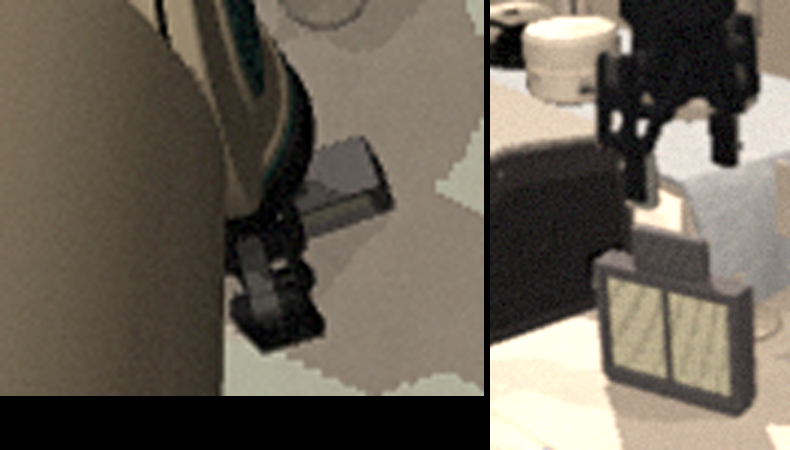

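The picture shows the open fingers straddling above the tab, which is at (670,255) in the right crop. The tool is about 17 mm off along the tab, so I'll correct that and go down.

Request:
apply_moves(
  commands=[
    [[0,0,0.4,0,-0.2,0],[0,0.3,0,0,0,0],[0,0.3,0,0,0,0],[0,0.3,0,0,0,0],[0,0.2,0,0,0,0],[0,0,0,0,0,0]],
  ],
)

```text
clock: 3.2
eef_pos: [510.2, 228.3, 115.0]
tool_rot: [-1.575, -0.015, 0.309]
force: [-0.1, 0.4, 0.9]
width: 85.3
```

```bash
python3 - <<'E'
from h import *
for i in range(1): go([503,223,101],17.7)
E
```

```text
t 3.2 pos [510.2 228.3 115. ] rpy [-90.2  -0.9  17.7] F [-0.1  0.4  0.9] w 85.3
shift units, present axes [-0.22  0.35 -0.07]  target axes [-0.21  0.35 -0.07]  turn [ 0.04 -0.    0.17]
```

Request:
apply_moves(
  commands=[
    [[-0.2,0.2,-0.05,0,0,0.15],[0,0.15,0,0,0,0],[0,0,0,0,0,0]],
  ],
)

```text
clock: 3.45
eef_pos: [504.4, 224.6, 102.5]
tool_rot: [-1.574, -0.005, 0.309]
force: [0.6, 0.3, 0.1]
width: 86.0
```

```bash
python3 - <<'E'
from h import *
go([503,223,101],17.7)
E
```

```text
t 3.45 pos [504.4 224.6 102.5] rpy [-90.2  -0.3  17.7] F [0.6 0.3 0.1] w 86.0
shift units, present axes [-0.04  0.04 -0.03]  target axes [-0.04  0.04 -0.03]  turn [0.03 0.   0.06]
```

Request:
apply_moves(
  commands=[
    [[0,0,0,0,0,0],[0,0,0,0,0,0],[0,0,0,0,0,0],[0,0,0,0,0,0],[0,0,0,0,0,0],[0,0,0,0,0,0],[0,0,0,0,0,0],[0,0,0,0,0,0]],
  ],
  claw=6,
)

```text
clock: 4.12
eef_pos: [505.1, 224.4, 103.7]
tool_rot: [-1.574, -0.007, 0.309]
force: [0.2, 0.6, -0.6]
width: 11.0
```

```bash
python3 - <<'E'
from h import *
go([503,223,101],17.7)
E
```

```text
t 4.12 pos [505.1 224.4 103.7] rpy [-90.2  -0.4  17.7] F [ 0.2  0.6 -0.6] w 11.0
shift units, present axes [-0.06  0.07 -0.02]  target axes [-0.06  0.07 -0.02]  turn [ 0.03 -0.    0.08]
```

Request:
apply_moves(
  commands=[
    [[0,-0.3,0,0,0,0],[0,-0.5,0,0,0,0],[0,-0.6,0,0,0,0],[0,-0.6,0,0,0,0],[0,-0.6,0,0,0,0],[0,-0.6,0,0,0,0],[0,-0.4,0,0,0,0],[0,-0.2,0,0,0,0]],
  ],
)

```text
clock: 4.78
eef_pos: [499.8, 222.9, 256.4]
tool_rot: [-1.576, 0.007, 0.308]
force: [0.9, -0.5, -1.7]
width: 10.6
```

```bash
python3 - <<'E'
from h import *
go([532,-81,245],10.5)
E
```

```text
t 4.78 pos [499.8 222.9 256.4] rpy [-90.3   0.4  17.6] F [ 0.9 -0.5 -1.7] w 10.6
shift units, present axes [-1.53  0.34 -7.48]  target axes [-0.59  0.29 -7.62]  turn [ 0.07  1.43 -0.08]
```

Request:
apply_moves(
  commands=[
    [[-0.1,0,-0.4,0,0.7,0],[-0.1,0,-0.7,0,0.7,0],[-0.1,0,-0.8,0,0,0],[-0.1,0,-0.8,0,0,0],[-0.1,0,-0.8,0,0,0],[-0.1,0,-0.8,0,0,0],[-0.05,0,-0.8,0,0,0],[-0.05,0,-0.6,0,0,0]],
  ],
)

```text
clock: 5.45
eef_pos: [513.1, -10.5, 251.9]
tool_rot: [-1.573, 0.013, 0.182]
force: [0.4, -0.6, -3.0]
width: 10.5
```

```bash
python3 - <<'E'
from h import *
go([532,-81,245],10.5)
E
```

```text
t 5.45 pos [513.1 -10.5 251.9] rpy [-90.1   0.8  10.5] F [ 0.4 -0.6 -3. ] w 10.5
shift units, present axes [ 0.15  0.17 -1.82]  target axes [ 0.14  0.17 -1.82]  turn [ 0.03 -0.01 -0.15]
```

Request:
apply_moves(
  commands=[
    [[0.1,0,-0.5,0,0,-0.1],[0,0,-0.5,0,0,0],[0,0,-0.4,0,0,0],[0,0,-0.15,0,0,0],[0,0,0,0,0,0],[0,0,0,0,0,0]],
  ],
)

```text
clock: 5.95
eef_pos: [521.5, -85.8, 246.1]
tool_rot: [-1.576, 0.017, 0.158]
force: [-0.9, -0.4, -3.2]
width: 10.4
```

```bash
python3 - <<'E'
from h import *
go([532,-81,245],10.5)
T=snap('top','top2');S=snap('scene','scene2')
a=cv2.resize(T['image'][165:265,345:475],(0,0),fx=3,fy=3,interpolation=cv2.INTER_CUBIC)[:,:,::-1]
b=cv2.resize(S['image'][160:310,345:475],(0,0),fx=3,fy=3,interpolation=cv2.INTER_CUBIC)[:,:,::-1]
o=np.zeros((450,790,3),np.uint8);o[:300,:390]=a;o[:450,400:790]=b
cv2.imwrite('pics/z3.png',cv2.convertScaleAbs(o,alpha=1.4))
E
```

```text
t 5.95 pos [521.5 -85.8 246.1] rpy [-90.3   1.    9.1] F [-0.9 -0.4 -3.2] w 10.4
shift units, present axes [0.28 0.02 0.08]  target axes [0.28 0.03 0.07]  turn [ 0.06 -0.29 -0.19]
```

View pics/z3.png

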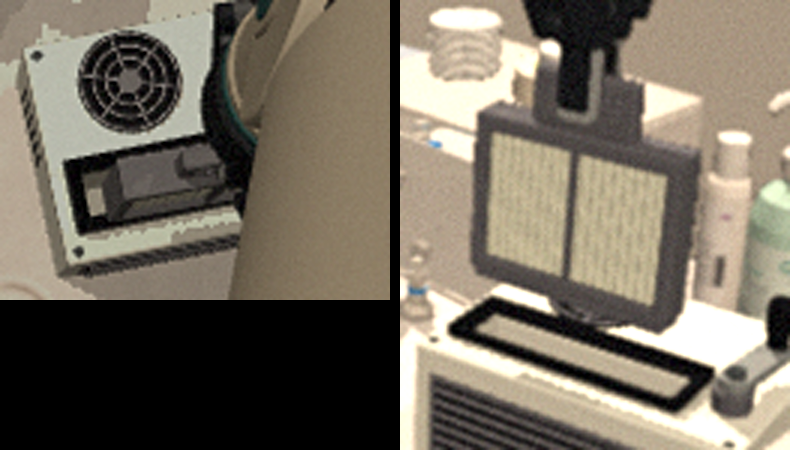

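The filter hangs above the frame. In the right crop its centre bar runs from (575,148) to (566,280), and the left edge from (478,107) to (472,278). I'll work out its offset from the TCP.

```bash
python3 - <<'E'
from h import *
np.set_printoptions(precision=1,suppress=True)
S=load('scene2');T=load('top2')
s=readout.read_state();p=s['eef_pos'];y=s['tool_rot'][2];print(p,np.degrees(y))
ex=np.array([np.cos(y),np.sin(y),0]);ey=np.array([-np.sin(y),np.cos(y),0])
def sc(x,v): return [345+(x-400)/3-.33,160+v/3-.33]
L={'bar top':(575,148),'bar bot':(566,280),'pl tl':(489,132),'pl bl':(487,256),'pl tr':(667,176),'pl br':(654,305),'edge tl':(478,107),'edge bl':(472,275),'tab tl':(537,70),'tab tr':(643,85)}
for k,v in L.items():
    c,r=ray(S,[sc(*v)]);r=r[0]
    off=-6 if 'tab' in k else -12
    q=c+r*((ex@p+off-ex@c)/(ex@r)); print(k,'ey',ey@(q-p),'z',q[2]-p[2])
# top: left end top corners at filter z96 => world p.z-102+96
def tp(a,b): return [345+a/3-.33,165+b/3-.33]
q=plane(T,[tp(103,160),tp(110,215),tp(120,152),tp(118,175),tp(180,152)],p[2]-7)-p
print(np.c_[q@ex,q@ey])
E
```

```text
[521.7 -84.8 246.3] 9.186336080716986
bar top ey -2.500532023089183 z -14.186473905916301
bar bot ey -2.595353613479027 z -88.56764131278655
pl tl ey 49.21451261838541 z -17.813090815689947
pl bl ey 47.23940415887954 z -89.48996615047494
pl tr ey -54.064354443561385 z -16.080617100878754
pl br ey -54.084003726425536 z -86.63248091127528
edge tl ey 56.66164987188364 z -5.590533865420468
edge bl ey 56.53466754454076 z -103.96800203033908
tab tl ey 25.68012651668752 z 19.53326780393897
tab tr ey -34.0729718132391 z 24.33286331667935
[[ 11.2  67.5]
 [-19.2  69.4]
 [ 13.9  57.6]
 [  1.7  61. ]
 [  8.2  25.3]]
```

```bash
python3 - <<'E'
from h import *
np.set_printoptions(precision=1,suppress=True)
S=load('scene2');S0=load('scene0')
def sc(x,v): return [345+(x-400)/3-.33,160+v/3-.33]
print(plane(S,[sc(449,327),sc(668,409),sc(714,374),sc(492,299)],107))
print(plane(S0,[[345+(x-400)/2.667-.3,235+(v-310)/2.667-.3] for x,v in [(442,403),(642,477),(680,442),(480,374)]],107))
P=plane(S,[sc(449,327),sc(668,409),sc(714,374),sc(492,299)],107);print(P.mean(0))
g=S0['image'].max(2);m=np.zeros(g.shape,np.uint8);m[255:302,355:455]=g[255:302,355:455]<40
cs=cv2.findContours(m,cv2.RETR_EXTERNAL,cv2.CHAIN_APPROX_NONE)[0]
for c in cs:
    if cv2.contourArea(c)>300: print(cv2.boundingRect(c),cv2.minAreaRect(plane(S0,c[:,0],107)[:,:2].astype(np.float32)))
E
```

```text
[[ 495.4  -19.7  107. ]
 [ 515.5 -157.2  107. ]
 [ 562.5 -152.8  107. ]
 [ 538.7  -12.8  107. ]]
[[ 492.4  -21.3  107. ]
 [ 514.1 -161.   107. ]
 [ 563.3 -152.9  107. ]
 [ 539.7  -10.4  107. ]]
[528.  -85.6 107. ]
(362, 259, 87, 38) ((531.2689819335938, -85.85707092285156), (58.17506790161133, 144.01097106933594), 10.259466171264648)
```

Request:
apply_moves(
  commands=[
    [[0.25,0.2,0.1,0,-0.3,-0.2],[0,0.2,0,0,0,0],[0,0.2,0,0,0,0],[0,0,0,0,0,0]],
  ],
)

```text
clock: 6.38
eef_pos: [530.6, -74.0, 220.6]
tool_rot: [-1.573, -0.001, 0.193]
force: [-0.3, 0.3, -2.0]
width: 10.9
```

```bash
python3 - <<'E'
from h import *
go([531.5,-81.5,206],10.5)
E
```

```text
t 6.38 pos [530.6 -74.  220.6] rpy [-90.1  -0.1  11.1] F [-0.3  0.3 -2. ] w 10.9
shift units, present axes [-0.01  0.37 -0.19]  target axes [-0.01  0.37 -0.19]  turn [0.02 0.11 0.01]
```

Request:
apply_moves(
  commands=[
    [[0,0,-0.18,0,0.1,0],[0,0.1,0,0,0,0],[0,0,0,0,0,0]],
  ],
)

```text
clock: 6.63
eef_pos: [531.3, -80.7, 215.8]
tool_rot: [-1.572, 0.001, 0.185]
force: [0.1, 0.8, -1.4]
width: 10.7
```

```bash
python3 - <<'E'
from h import *
go([531.5,-81.5,206],10.5)
E
```

```text
t 6.63 pos [531.3 -80.7 215.8] rpy [-90.1   0.1  10.6] F [ 0.1  0.8 -1.4] w 10.7
shift units, present axes [ 0.    0.25 -0.02]  target axes [ 0.    0.25 -0.02]  turn [ 0.02  0.02 -0.01]
```

Aligned. I'll lower into the flare in small steps.

Request:
apply_moves(
  commands=[
    [[0,0.15,0,0,0,0],[0,0.15,0,0,0,0],[0,0.1,0,0,0,0],[0,0,0,0,0,0]],
  ],
)

```text
clock: 6.97
eef_pos: [531.5, -81.6, 198.7]
tool_rot: [-1.573, 0.0, 0.183]
force: [0.2, 0.8, -2.1]
width: 10.8
```

```bash
python3 - <<'E'
from h import *
go([531.5,-81.5,190],10.5)
E
```

```text
t 6.97 pos [531.5 -81.6 198.7] rpy [-90.1   0.   10.5] F [ 0.2  0.8 -2.1] w 10.8
shift units, present axes [0.   0.22 0.  ]  target axes [0.   0.22 0.  ]  turn [ 0.02 -0.   -0.  ]
```

Request:
apply_moves(
  commands=[
    [[0,0.15,0,0,0,0],[0,0.15,0,0,0,0],[0,0.15,0,0,0,0],[0,0,0,0,0,0]],
  ],
)

```text
clock: 7.3
eef_pos: [531.7, -81.6, 178.7]
tool_rot: [-1.573, -0.0, 0.183]
force: [0.2, -0.0, -2.4]
width: 10.7
```

```bash
python3 - <<'E'
from h import *
go([531.5,-81.5,117],10.5)
E
```

```text
t 7.3 pos [531.7 -81.6 178.7] rpy [-90.1  -0.   10.5] F [ 0.2 -0.  -2.4] w 10.7
shift units, present axes [-0.01  1.54  0.01]  target axes [-0.    1.54  0.  ]  turn [ 0.03 -0.    0.  ]
```

Clean, with no contact force. On down.

Request:
apply_moves(
  commands=[
    [[0,0.2,0,0,0,0],[0,0.2,0,0,0,0],[0,0.2,0,0,0,0],[0,0.2,0,0,0,0],[0,0.2,0,0,0,0],[0,0,0,0,0,0]],
  ],
)

```text
clock: 7.8
eef_pos: [531.7, -81.6, 134.0]
tool_rot: [-1.573, 0.0, 0.183]
force: [0.4, 0.9, -2.7]
width: 10.5
```

```bash
python3 - <<'E'
from h import *
go([531.5,-81.5,117],10.5)
E
```

```text
t 7.8 pos [531.7 -81.6 134. ] rpy [-90.1   0.   10.5] F [ 0.4  0.9 -2.7] w 10.5
shift units, present axes [-0.01  0.43  0.01]  target axes [-0.01  0.43  0.  ]  turn [ 0.02 -0.   -0.  ]
```

Request:
apply_moves(
  commands=[
    [[0,0.15,0,0,0,0],[0,0.1,0,0,0,0],[0,0.06,0,0,0,0],[0,0.05,0,0,0,0],[0,0.05,0,0,0,0],[0,0.05,0,0,0,0]],
  ],
)

```text
clock: 8.3
eef_pos: [532.7, -81.7, 117.7]
tool_rot: [-1.571, -0.002, 0.183]
force: [-6.1, 1.3, 22.0]
width: 10.5
```

```bash
python3 - <<'E'
from h import *
go([531.5,-81.5,117],10.5)
E
```

```text
t 8.3 pos [532.7 -81.7 117.7] rpy [-90.   -0.1  10.5] F [-6.1  1.3 22. ] w 10.5
shift units, present axes [-0.03  0.02  0.01]  target axes [-0.03  0.02  0.01]  turn [ 0.01 -0.    0.02]
```

The TCP has come down to 117.7, which is 14 mm above the grasp height of 103.7, and the floor is pushing back with 22 N. The filter is home, so I'll release it and rise.

Request:
apply_moves(
  commands=[
    [[0,0,0,0,0,0],[0,0,0,0,0,0],[0,0,0,0,0,0],[0,0,0,0,0,0],[0,0,0,0,0,0]],
  ],
  claw=40,
)

```text
clock: 8.72
eef_pos: [534.6, -82.2, 120.1]
tool_rot: [-1.573, -0.008, 0.183]
force: [0.8, 0.3, -0.5]
width: 39.9
```

Request:
apply_moves(
  commands=[
    [[0,-0.3,0,0,0,0],[0,-0.5,0,0,0,0],[0,-0.5,0,0,0,0],[0,-0.5,0,0,0,0],[0,-0.4,0,0,0,0]],
  ],
)

```text
clock: 9.13
eef_pos: [530.9, -81.6, 206.4]
tool_rot: [-1.57, 0.003, 0.183]
force: [0.3, -0.7, -1.0]
width: 39.9
```

```bash
python3 - <<'E'
from h import *
go([590,-168,200],-88)
print(readout.read_state()['qpos'])
E
```

```text
t 9.13 pos [530.9 -81.6 206.4] rpy [-90.    0.2  10.5] F [ 0.3 -0.7 -1. ] w 39.9
shift units, present axes [ 1.06  0.16 -2.39]  target axes [2.21 0.16 1.4 ]  turn [ 0.03 19.69 -0.03]
[-0.15963251  0.52679861  0.38801584  1.8659459  -0.2667682   0.80296368
  0.55074973]
```

Request:
apply_moves(
  commands=[
    [[0,-0.1,0,0,1,0],[0,0,0,0,1,0],[0,0,0,0,1,0],[0,0,0,0,1,0],[0,0,0,0,1,0],[0,0,0,0,1,0],[0,0,0,0,1,0],[0,0,0,0,1,0]],
  ],
  claw=32,
)

```text
clock: 9.8
eef_pos: [533.7, -81.9, 214.8]
tool_rot: [-1.568, -0.005, -0.547]
force: [0.8, -1.0, -0.2]
width: 32.1
```

Request:
apply_moves(
  commands=[
    [[0,0,0,0,1,0],[0,0,0,0,1,0],[0,0,0,0,1,0],[0,0,0,0,1,0],[0,0,0,0,1,0],[0,0,0,0,1,0],[0,0,0,0,1,0],[0,0,0,0,0,0]],
  ],
)

```text
clock: 10.47
eef_pos: [533.4, -80.9, 213.0]
tool_rot: [-1.568, -0.002, -1.19]
force: [0.0, 0.2, -0.7]
width: 31.8
```

```bash
python3 - <<'E'
from h import *
go([590,-168.5,200],-88)
S=snap('scene','scene3');T=snap('top','top3')
a=cv2.resize(T['image'][140:270,345:505],(400,325),interpolation=cv2.INTER_CUBIC)[:,:,::-1]
b=cv2.resize(S['image'][180:330,345:505],(400,375),interpolation=cv2.INTER_CUBIC)[:,:,::-1]
o=np.zeros((375,800,3),np.uint8);o[:325,:400]=a;o[:,400:]=b
cv2.imwrite('pics/z4.png',cv2.convertScaleAbs(o,alpha=1.4))
print(readout.read_state()['qpos'])
E
```

```text
t 10.47 pos [533.4 -80.9 213. ] rpy [-89.8  -0.1 -68.2] F [ 0.   0.2 -0.7] w 31.8
shift units, present axes [2.56 0.33 0.5 ]  target axes [2.24 0.33 1.34]  turn [-0.04  3.97  0.02]
[-0.40161048  0.60869629  0.78767589  1.86508849 -0.54729376  0.89396177
 -0.53423171]
```

View pics/z4.png

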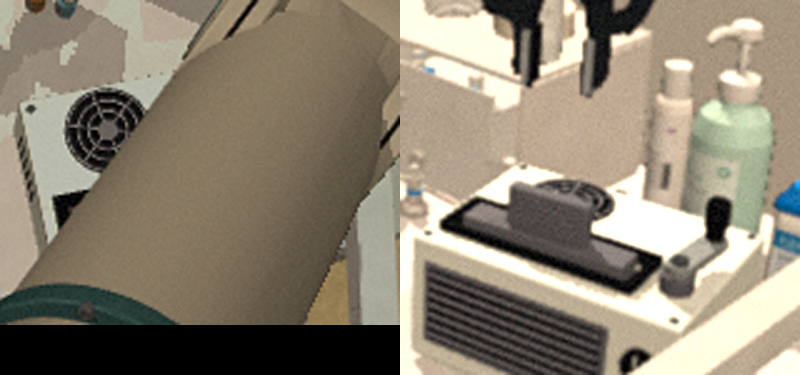

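The filter sits level, about 3 mm above the frame at (560,235) in the right crop, and the latch is open with its knob at (717,215). I'll keep the yaw at -68 degrees and go over the knob.

Request:
apply_moves(
  commands=[
    [[0.5,0,0.1,0,0,0],[0.6,0,0.1,0,0,0],[0.6,0,0.1,0,0,0],[0.5,0,0.1,0,0,0],[0.2,0,0.1,0,0,0],[0,0,0,0,0,0]],
  ],
)

```text
clock: 11.07
eef_pos: [590.1, -162.8, 212.1]
tool_rot: [-1.568, 0.002, -1.166]
force: [-0.3, -0.6, 0.4]
width: 32.1
```

```bash
python3 - <<'E'
from h import *
go([590,-168.5,180],-68)
print(readout.read_state()['qpos'])
E
```

```text
t 11.07 pos [ 590.1 -162.8  212.1] rpy [-89.8   0.1 -66.8] F [-0.3 -0.6  0.4] w 32.1
shift units, present axes [ 0.13  0.8  -0.06]  target axes [ 0.13  0.8  -0.06]  turn [-0.03  0.24 -0.02]
[-0.20830397  0.70348331  0.74700352  1.66396333 -0.55476086  0.99659477
 -0.43486216]
```

Request:
apply_moves(
  commands=[
    [[0.15,0.3,-0.06,0,0.2,0],[0,0.3,0,0,0,0],[0,0.3,0,0,0,0],[0,0.2,0,0,0,0],[0,0,0,0,0,0]],
  ],
)

```text
clock: 11.48
eef_pos: [587.7, -167.6, 162.7]
tool_rot: [-1.57, 0.006, -1.181]
force: [-1.1, 0.6, 0.3]
width: 32.1
```

```bash
python3 - <<'E'
from h import *
go([590,-168.5,126],-68)
S=snap('scene','scene4')
b=cv2.resize(S['image'][200:300,420:520],(500,500),interpolation=cv2.INTER_CUBIC)[:,:,::-1]
cv2.imwrite('pics/z5.png',cv2.convertScaleAbs(b,alpha=1.4))
E
```

```text
t 11.48 pos [ 587.7 -167.6  162.7] rpy [-89.9   0.3 -67.7] F [-1.1  0.6  0.3] w 32.1
shift units, present axes [0.05 0.92 0.04]  target axes [0.04 0.92 0.05]  turn [-0.01  0.07 -0.07]
```

View pics/z5.png

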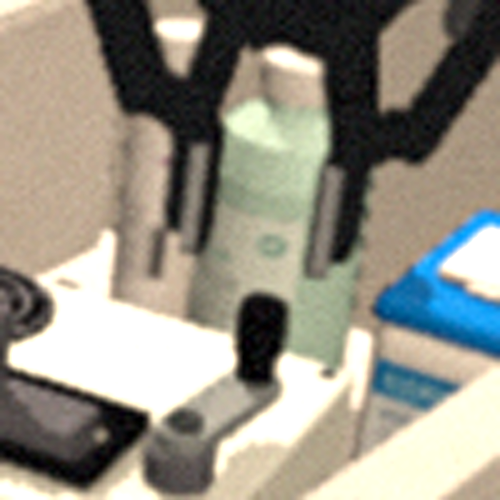

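The fingers, at (190,200) and (330,220), straddle the knob at (262,335). Down I go, then close gently round it.

Request:
apply_moves(
  commands=[
    [[0.04,0.3,0.04,0,0,0],[0,0.3,0,0,0,0],[0,0.2,0,0,0,0],[0,0,0,0,0,0]],
  ],
)

```text
clock: 11.87
eef_pos: [590.5, -167.0, 128.7]
tool_rot: [-1.568, 0.005, -1.179]
force: [-0.1, 0.2, -0.5]
width: 32.0
```

Request:
apply_moves(
  commands=[
    [[0,0,0,0,0,0],[0,0,0,0,0,0],[0,0,0,0,0,0],[0,0,0,0,0,0]],
  ],
  claw=19,
)

```text
clock: 12.2
eef_pos: [590.8, -167.5, 128.5]
tool_rot: [-1.568, 0.005, -1.179]
force: [-0.2, 0.6, 0.8]
width: 18.7
```

```bash
python3 - <<'E'
from h import *
go([590,-168.5,126],-68)
# arc way points for TCP with pivot by frame
c=np.array([532,-81.0]);pv=c-92*np.array([-.182,.983]);print(pv)
for a in (98,85,70,55,40,25,10,0,-3):
    t=np.radians(100.5-a); print(a,(pv+42*np.array([np.cos(t),np.sin(t)])).round(1),'tangent yaw-180',round(100.5-a-90,1))
E
```

```text
t 12.2 pos [ 590.8 -167.5  128.5] rpy [-89.9   0.3 -67.5] F [-0.2  0.6  0.8] w 18.7
shift units, present axes [ 0.02  0.06 -0.03]  target axes [ 0.02  0.06 -0.03]  turn [-0.03  0.09 -0.05]
[ 548.744 -171.436]
98 [ 590.7 -169.6] tangent yaw-180 -87.5
85 [ 589.2 -160.2] tangent yaw-180 -74.5
70 [ 584.9 -150.1] tangent yaw-180 -59.5
55 [ 578.2 -141.5] tangent yaw-180 -44.5
40 [ 569.4 -134.9] tangent yaw-180 -29.5
25 [ 559.3 -130.8] tangent yaw-180 -14.5
10 [ 548.4 -129.4] tangent yaw-180 0.5
0 [ 541.1 -130.1] tangent yaw-180 10.5
-3 [ 538.9 -130.6] tangent yaw-180 13.5
```

Request:
apply_moves(
  commands=[
    [[-0.1,0,0.02,0,0,0],[-0.1,0,0,0,0,0],[-0.1,0,0,0,-0.4,0],[-0.1,0,0,0,-0.8,0],[-0.1,0,0,0,-0.8,0],[0,0,0,0,0,0]],
  ],
)

```text
clock: 12.7
eef_pos: [584.1, -147.7, 130.2]
tool_rot: [-1.566, 0.0, -0.991]
force: [0.7, -1.2, 0.2]
width: 18.9
```

```bash
python3 - <<'E'
from h import *
go([584.9,-150.1,128],-59.5)
go([578.2,-141.5,128],-44.5)
E
```

```text
t 12.7 pos [ 584.1 -147.7  130.2] rpy [-89.7   0.  -56.8] F [ 0.7 -1.2  0.2] w 18.9
shift units, present axes [ 0.06  0.05 -0.02]  target axes [ 0.06  0.05 -0.01]  turn [-0.06  0.55 -0.  ]
t 12.7 pos [ 584.1 -147.7  130.2] rpy [-89.7   0.  -56.8] F [ 0.7 -1.2  0.2] w 18.9
shift units, present axes [-0.21  0.05 -0.04]  target axes [-0.21  0.05  0.01]  turn [-0.06 -2.45  0.01]
```

Request:
apply_moves(
  commands=[
    [[-0.1,0.03,0,0,-0.9,0],[-0.1,0.02,0,0,-0.9,0],[-0.1,0,0,0,-0.9,0],[-0.1,0,0,0,-0.9,0],[-0.1,0,0,0,-0.9,0],[0,0,0,0,0,0]],
  ],
)

```text
clock: 13.2
eef_pos: [570.0, -132.3, 129.3]
tool_rot: [-1.566, -0.004, -0.583]
force: [0.1, 0.2, -0.2]
width: 19.1
```

```bash
python3 - <<'E'
from h import *
go([569.4,-134.9,128],-29.5)
go([559.3,-130.8,128],-14.5)
E
```

```text
t 13.2 pos [ 570.  -132.3  129.3] rpy [-89.8  -0.2 -33.4] F [ 0.1  0.2 -0.2] w 19.1
shift units, present axes [ 0.02  0.03 -0.06]  target axes [ 0.02  0.03 -0.06]  turn [-0.05 -0.78  0.05]
t 13.2 pos [ 570.  -132.3  129.3] rpy [-89.8  -0.2 -33.4] F [ 0.1  0.2 -0.2] w 19.1
shift units, present axes [-0.24  0.03 -0.12]  target axes [-0.27  0.03 -0.03]  turn [-0.04 -3.78  0.05]
```

Request:
apply_moves(
  commands=[
    [[-0.1,0.02,-0.05,0,-0.9,0],[-0.1,0,-0.02,0,-0.9,0],[-0.1,0,0,0,-0.9,0],[-0.1,0,0,0,-0.9,0],[-0.1,0,0,0,-0.9,0],[0,0,0,0,0,0]],
  ],
)

```text
clock: 13.7
eef_pos: [551.7, -126.7, 129.4]
tool_rot: [-1.569, -0.009, -0.19]
force: [-0.3, -0.1, -0.7]
width: 18.8
```

```bash
python3 - <<'E'
from h import *
go([548.4,-129.4,128],0.5)
go([541.1,-130.1,128],10.5)
E
```

```text
t 13.7 pos [ 551.7 -126.7  129.4] rpy [-89.9  -0.5 -10.9] F [-0.3 -0.1 -0.7] w 18.8
shift units, present axes [-0.07  0.03 -0.08]  target axes [-0.08  0.04 -0.07]  turn [-0.01 -2.27  0.11]
t 13.7 pos [ 551.7 -126.7  129.4] rpy [-89.9  -0.5 -10.9] F [-0.3 -0.1 -0.7] w 18.8
shift units, present axes [-0.24  0.03 -0.13]  target axes [-0.28  0.04 -0.03]  turn [ 0.   -4.27  0.11]
```

Request:
apply_moves(
  commands=[
    [[-0.05,0.02,-0.08,0,-0.9,0.1],[-0.08,0,0,0,-0.9,0],[-0.08,0,0,0,-0.9,0],[-0.06,0,0,0,-0.9,0],[0,0,0,0,-0.5,0],[0,0,0,0,0,0]],
  ],
)

```text
clock: 14.2
eef_pos: [542.3, -129.7, 129.1]
tool_rot: [-1.57, -0.003, 0.158]
force: [0.7, -0.3, 0.9]
width: 19.1
```

```bash
python3 - <<'E'
from h import *
go([541.1,-130.1,128],10.5)
go([538,-130.6,128],10.5)
E
```

```text
t 14.2 pos [ 542.3 -129.7  129.1] rpy [-90.   -0.1   9.1] F [ 0.7 -0.3  0.9] w 19.1
shift units, present axes [-0.03  0.03 -0.01]  target axes [-0.03  0.03 -0.  ]  turn [-0.   -0.29  0.03]
t 14.2 pos [ 542.3 -129.7  129.1] rpy [-90.   -0.1   9.1] F [ 0.7 -0.3  0.9] w 19.1
shift units, present axes [-0.11  0.03 -0.01]  target axes [-0.11  0.03 -0.  ]  turn [-0.   -0.29  0.03]
```

Now I'll push on in small steps until the stop shows up in the force.

Request:
apply_moves(
  commands=[
    [[-0.06,0,0,0,-0.2,0],[-0.05,0,0,0,0,0],[-0.05,0,0,0,0,0]],
  ],
)

```text
clock: 14.45
eef_pos: [539.6, -130.0, 129.3]
tool_rot: [-1.572, -0.009, 0.169]
force: [7.1, 1.0, -6.0]
width: 19.0
```

```bash
python3 - <<'E'
from h import *
go([538,-130.6,128],10.5)
E
```

```text
t 14.45 pos [ 539.6 -130.   129.3] rpy [-90.1  -0.5   9.7] F [ 7.1  1.  -6. ] w 19.0
shift units, present axes [-0.04  0.03 -0.01]  target axes [-0.04  0.03 -0.01]  turn [ 0.01 -0.17  0.1 ]
```

Request:
apply_moves(
  commands=[
    [[-0.08,0,0,0,0,0],[-0.1,0,0,0,0,0],[-0.12,0,0,0,0,0]],
  ],
)

```text
clock: 14.7
eef_pos: [539.5, -130.2, 129.7]
tool_rot: [-1.578, -0.03, 0.167]
force: [11.6, 2.1, -9.4]
width: 19.0
```

```bash
python3 - <<'E'
from h import *
go([538,-130.6,128],10.5)
E
```

```text
t 14.7 pos [ 539.5 -130.2  129.7] rpy [-90.4  -1.7   9.6] F [11.6  2.1 -9.4] w 19.0
shift units, present axes [-0.04  0.04 -0.  ]  target axes [-0.04  0.04 -0.  ]  turn [ 0.09 -0.18  0.34]
```

It no longer advances while the force rises, and the TCP is where the knob at 0 rad should put it (541 less the cage slack). So it's at the stop: release and rise.

Request:
apply_moves(
  commands=[
    [[0.03,0,0,0,0,0.3],[0,0,0,0,0,0],[0,0,0,0,0,0],[0,0,0,0,0,0]],
  ],
  claw=36,
)

```text
clock: 15.03
eef_pos: [539.9, -129.7, 129.5]
tool_rot: [-1.578, -0.003, 0.163]
force: [0.5, -0.5, 0.0]
width: 35.7
```

Request:
apply_moves(
  commands=[
    [[0,-0.3,0,0,0,0],[0,-0.5,0,0,0,0],[0,-0.6,0,0,0,0],[0,-0.6,0,0,0,0],[0,-0.6,0,0,0,0],[0,-0.6,0.6,0,0,0],[0,0,0.8,0,0,0],[0,0,0.8,0,0,0]],
  ],
)

```text
clock: 15.7
eef_pos: [518.3, -51.1, 260.9]
tool_rot: [-1.579, 0.007, 0.138]
force: [0.6, 1.2, -1.4]
width: 35.9
```

Request:
apply_moves(
  commands=[
    [[0,0,0.9,0,0,0],[0,0,0.9,0,0,0],[0,0,0.9,0,0,0],[0,0,0.9,0,0,0],[0,0,0.9,0,0,0],[0,0,0.9,0,0,0],[0,0,0.5,0,0,0],[0,0,0,0,0,0]],
  ],
)

```text
clock: 16.37
eef_pos: [477.1, 195.1, 259.4]
tool_rot: [-1.575, 0.01, 0.134]
force: [-0.1, 0.1, -0.7]
width: 36.1
```

```bash
python3 - <<'E'
from h import *
go([540,150,250],10.5)
S=snap('scene','scene5');T=snap('top','top5')
a=cv2.resize(T['image'][155:265,345:475],(390,330),interpolation=cv2.INTER_CUBIC)[:,:,::-1]
b=cv2.resize(S['image'][200:330,345:500],(400,335),interpolation=cv2.INTER_CUBIC)[:,:,::-1]
o=np.zeros((600,800,3),np.uint8);o[:330,:390]=a;o[:335,400:]=b
o[340:600,:347]=cv2.resize(S['image'][:,:,::-1],(347,260));o[340:600,400:747]=cv2.resize(T['image'][:,:,::-1],(347,260))
cv2.imwrite('pics/z6.png',cv2.convertScaleAbs(o,alpha=1.4))
E
```

```text
t 16.37 pos [477.1 195.1 259.4] rpy [-90.2   0.5   7.7] F [-0.1  0.1 -0.7] w 36.1
shift units, present axes [ 1.41  0.23 -1.33]  target axes [ 1.34  0.24 -1.39]  turn [ 0.05 -0.56 -0.11]
```

View pics/z6.png

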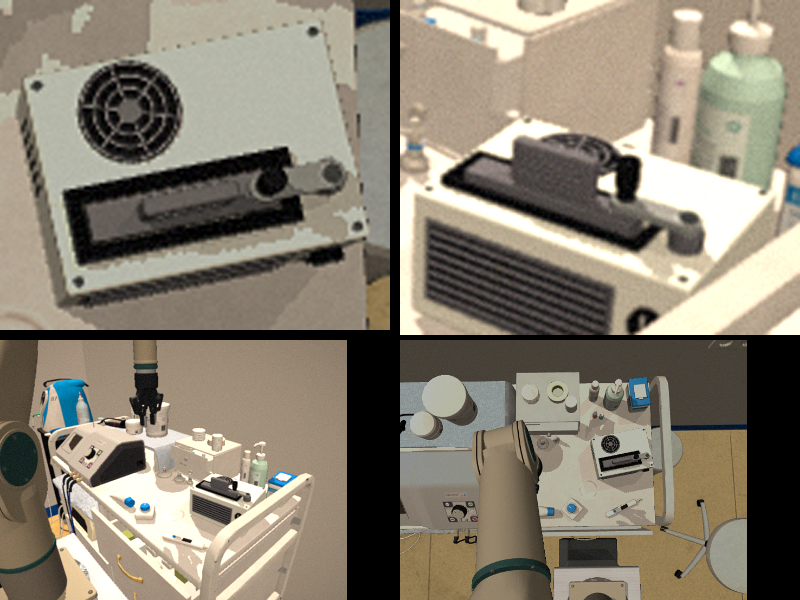

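The filter is home with the arm lying over its right-hand end. In the top-left crop the knob top is at (268,180) and the pivot at (330,175). I'll check the angle in numbers.

```bash
python3 - <<'E'
from h import *
np.set_printoptions(precision=1,suppress=True)
T=load('top5');S=load('scene5')
px=lambda x,y:[345+x/3-.3,155+y/3-.3]
p=plane(T,[px(330,175)],122)[0];k=plane(T,[px(268,180)],148)[0]
print(p,k,k-p,np.linalg.norm((k-p)[:2]),'angle',100.5-np.degrees(np.arctan2((k-p)[1],(k-p)[0])))
print('expected knob closed px crop',[(q-[345,155])*3 for q in proj(T,[[541.1,-130.1,148]])], 'scene crop',[(q-[345,200])*400/155 for q in proj(S,[[541.1,-130.1,148],[541.1,-130.1,120]])])
print(readout.read_state()['clock'])
E
```

```text
[ 547.4 -170.2  122. ] [ 540.7 -126.1  148. ] [-6.7 44.1 26. ] 44.599289953307846 angle 1.8361310900222207
expected knob closed px crop [array([273.7, 178.4])] scene crop [array([225.2, 157.8]), array([221. , 197.8])]
16.4667
```

```bash
python3 -c "
from h import *
print(finish_job())"
```

```text
the job is handed in; nothing more can be done
None
```

I put the filter back in the extractor, closed the swing latch against its stop, and handed the job in at about 16.5 s of the 64 s.

- **Filter:** I lowered it tab up with no contact force on the way down. At the bottom the slot floor pushed back with 22 N. The TCP stood 14 mm above its grasp height on the worktop, which is the slot floor height, so it is fully home. The last pictures show it level in the frame.
- **Latch:** I brought the arm round by its knob with the fingers loosely round it. At the end it stopped advancing while the push force rose from 7 to 12 N. The TCP was within 2 mm of where the knob should be when closed, which fits the slack in the fingers. The last pictures show the arm lying over the end of the filter. The image gives a latch angle of about 2°, within my roughly 3° measuring error of zero.
- **At hand-in:** The arm was clear of everything and touching nothing, and the other things on the worktop looked unmoved where the last pictures show them. I did not measure their positions.

**Disagreement:** The two cameras put the slot centre 4–5 mm apart along y. I aimed between them, and the filter went in without trouble.

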